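# Free a stuck nested pan and sleeve it for shipping

## Robot

A 6-joint arm with a two-finger parallel gripper is mounted at the origin on a cart in front of the work surface, level with it; the furniture and walls round the work are solid. World frame = base frame: x ahead of the robot, y to its left, z up, the work surface at z = 0. Lengths are in m, angles in degrees, forces in N, time in s.
With the tool pointing down it reaches from about 0.3 to 0.75 m from the base axis. Payload 8.5 kg.
Tool frame: the origin (TCP) lies on the centre line of the jaws, within the pads' length; the fingertips stand 14 mm ahead of it and the grasp point (between the pads) lies 5 mm behind it; z points along the fingers, y is the direction in which the jaws open and shut (so a half turn about z gives the same grasp; the last joint's range is limited). The gripper opens to 85 mm and grips with 20 to 120 N. Pads are 22 mm wide; open, the fingers measure 114 mm over their backs; the gripper's body (76 mm by 85 mm) begins 54 mm behind the grasp point. The pads swing forward as they close: fully open they stand 13 mm farther back than shut.
Start: joints at [-78.111, 21.807, 74.336, -0, 83.858, -12.336], TCP at [0.226, -0.502, 0.245] pointing down, gripper open.
Joint ranges: [-178.18, 178.18], [-50.72, 133.34], [12.68, 142.11], [-81.47, 261.47], [9.98, 163.14], [-165.26, 165.26]. Speed limits (degrees/s): [136.94, 136.94, 180, 180, 180, 180].

## Interface

Orientations are given as a 3x3 rotation matrix whose columns are the frame's x, y, z axes.
In Python, from rig import env, optics, order, finder gives the robot as it stands.
- The arm moves only by the tool play_rows, never from a script. Its argument "commands" is a list of rows, each an object of numbers: "grip": the closure, from -1 (fully open) to 1 (shut); "x", "y", "z": the shift along the tool's x, y, z in m; "rx", "ry", "rz": the turn, a rotation vector about the tool's x, y, z in rad. A call has 1 to 12 rows; each row shifts and turns the commanded pose from where the row before left it, along the tool's axes as they then stand; what a row does not reach is not made up. A row lasts 1/8 s, in which the tool goes at most 62.5 mm and 10.7 degrees, less where a joint would pass 70% of its speed; a pose out of reach is approached as far as the arm can. A call is refused whole if a number of a shift passes 0.0625 or a number of a turn 0.188, either way. A call with a gripper value outside its range is refused whole. The fingers move at their own pace and stop on an object; "squeeze" is the grip in N (left out, the last holds). Time passes only in rows, so rows that do not move let the fingers close. It gives the time, the measured TCP pose, the force and the opening at its end, in the units of the state.
- env.observe(): the state, without advancing time (a new reading comes with each control period).
- optics.get_image(name): name is "side" or "top" or "wrist"; returns a dict with "color" (420x560x3 uint8, blue, green, red), "range_z" (420x560 float32, m along the optical axis (not along the pixel's ray), 0 where there is no reading), "fov_y" (degrees; the focal length in pixels is half the picture's height over the tangent of half this angle, whatever the lens; pixels are square), "cx", "cy" (the principal point, pixels), "cam_to_world" (4x4, takes a point from camera to world coordinates). Camera axes: x right, y down, z forward; pixel columns grow to the right and rows downward; lengths in m; the calibration is good to about 2 mm. A picture is of the moment at which its call begins.
- order.close_job(): hands the job in, once; it reports no verdict.
Trained networks look in the newest picture that a camera, given by its name, has taken for a name from the list of things; names that differ only in an ending like _2 or _b are one class to them, and where a whole thing is asked for, a point or a joint stands for the part that bears it (a point fixed in the world has none). Each returns a list of dicts, best first, with "conf" (0 to 1); they miss things now and then, are a little off and sometimes report something else, mostly with a low value. They report only what shows in the picture. A call takes as long as a camera call.
- finder.boxes_of(camera, thing): "point" ([x, y, z] in m, in world coordinates, good to about 4 mm: the middle of the surface that is visible of it).
The state is a dict: "time_s": time; "q": joint angles; "qvel": joint speeds; "joint_efforts": joint torques, N m; "position": TCP position; "tool_rot": TCP orientation; "ft_force": force on the tool from outside, world axes, zero at the start; "wrist_torque": the same for the moment, N m; "grip_width": finger opening in m.
Only numpy, scipy, OpenCV 4.12 (cv2) and the standard library are available. Lean on these libraries where they do the work, as an engineer would, in place of code of your own. Each camera call takes 0.05 s, during which the arm holds its last target.

## Task

The deep pan is stuck in the shallow pan that is clamped to the worktop: grip it by the wall at its rim, twist it counter-clockwise (seen from above) until its ears come out from under the clips, and lift it out. Set it down upright on the free worktop and let go; then take it by its handle and slide it fully home into the cardboard sleeve, handle sticking straight out of the mouth. Do not drop or tip the pan, and leave the cup, ramekin and shaker where they are.

Things in the scene. Friction and masses are not known exactly. Their poses are not given: they have to be found in the camera images.
- pan_center (a point): Centre of the deep dark-metal pan (loose, 0.35 kg), on its axis, 36 mm above its underside and below its rim; z up, handle along -x. Round, 92 mm outside diameter, 72 mm high, wall 8 mm, inside diameter 76 mm, floor 6 mm. Too wide to straddle: pinch the wall with one finger inside. At the start its rim is 78 mm above the worktop.
- pan: The same pan, origin at its underside. Ears at +x and -x stick out to 57 mm from the axis, 14 mm wide, 34 to 40 mm above the underside. At the start it stands in the shallow pan, ears under that pan's clips with 2.5 mm play: a straight pull is blocked. Turned 0.6 to 0.8 rad counter-clockwise from above, it lifts straight out (55 mm clears all); clockwise it meets stops.
- pan_handle: The deep pan's straight handle, part of the pan: 14 mm wide, 12 mm thick, radial, to 137 mm from the axis; its last 22 mm are a round 22 mm wide end. Origin: middle of its section at the grip point, 92 mm from the pan's axis, 60 mm above the pan's underside; axes parallel to the pan's (-x outward).
- lower_pan: Shallow dark-metal pan, fixed: a small grey clamp holds its handle (along +x, out to 137 mm, 43 mm high). Origin on its axis at the worktop, z up; the deep pan starts on the same axis. 116 mm outside, 98 mm inside diameter, 39 mm high, floor 6 mm. Two clips on the rim, at +x and -x, 27 mm wide, reach 66 mm from the axis and 54 mm above the worktop.
- sleeve: Cardboard sleeve fixed to the worktop, open at its -x end. Origin: on the worktop under the pan's axis when fully home; x points into the sleeve, z up. Inside 100 mm wide, 80 mm high above a 2 mm floor; roof top 86 mm up. Mouth at x = -56 mm, back wall at x = +60 mm; side flaps flare to x = -76 mm, y = +/-63 mm; a bottom flap slopes up to the floor from x = -87 mm.
- cup: White cup, bystander, 74 mm across, 56 mm high; origin at its underside.
- ramekin: White ramekin, bystander, 68 mm across, 36 mm high; origin at its underside.
- shaker: Glass shaker, bystander, 27 mm across, 74 mm high; origin at its underside.

How it is judged (in metres and radians):
On the way, in this order (a step that is already met when the one before it is completed fails the run):
1. the deep pan is lifted clear of the shallow pan, held by its wall and not by its handle (z of pan_center in the frame of lower_pan above 0.095 m and contact force between pan and the fingers above 0.5 N and contact force between pan_handle and the fingers below 0.5 N), for 0.1 s.
2. the deep pan stands upright on the worktop outside the sleeve, let go (height (world z) of pan_center between 0.031 and 0.04 m and horizontal distance between pan_center and lower_pan above 0.1 m and x of pan_center in the frame of sleeve below -0.085 m and angle between pan_center's own z axis and vertical below 0.1 rad and contact force between pan and the fingers below 0.1 N and linear speed of pan below 0.02 m/s), for 0.2 s.
3. the pan enters the sleeve while held by its handle (x of pan_center in the frame of sleeve between -0.085 and 0.02 m and y of pan_center in the frame of sleeve between -0.012 and 0.012 m and contact force between pan_handle and the fingers above 0.5 N), for 0.1 s.
At the end, for the whole second after the job is handed in: The deep pan stands upright (within 0.08 rad) and at rest on the sleeve's floor, its axis within 12 mm of the fully-home point along the sleeve and 10 mm across it, the handle pointing out of the mouth within 0.25 rad of the sleeve's axis, let go (x of pan_center in the frame of sleeve between -0.012 and 0.012 m and y of pan_center in the frame of sleeve between -0.01 and 0.01 m and height (world z) of pan_center below 0.045 m and angle between pan_center's own z axis and vertical below 0.08 rad and angle between the x axis of pan_center and the x axis of sleeve, either way round below 0.25 rad and x of pan_handle in the frame of sleeve below -0.07 m and linear speed of pan below 0.02 m/s); the robot touches nothing.
It fails at once if the pan is tipped (more than 0.7 rad) (angle between pan_center's own z axis and vertical above 0.7 rad).
It fails at once if the pan is dropped (falls freely, faster than 0.7 m/s) (linear speed of pan above 0.7 m/s and contact force between pan and the fingers below 0.1 N).
It fails at once if the cup, ramekin or shaker is moved by more than 30 mm (distance of any of cup, ramekin, shaker from where it was at the start of the episode above 0.03 m).
It also fails if it takes over 64 s, if anything falls off the work surface, if the arm or the gripper's body presses on something with over 40 N, if the wrist force passes 120 N, or if a joint passes its speed limit or range.

## Working session

There is one attempt and no reset: what is moved stays moved. The work goes in short steps, Python scripts to look and compute and a tool call to move; the robot and the scene stay as the last step left them, time stands still between calls to the robot, and variables do not carry over. Pictures are saved under pics/ and viewed, and the job is handed in when it is done.

Besides the shell and the picture viewer there is one more tool, called after "Emit:" by a JSON object that holds its "method" and its "body". play_rows: Moves the arm, as the interface text tells. Its arguments: {"type":"object","properties":{"commands":{"type":"array"},"squeeze":{"type":"number"}},"required":["commands"]}

```bash
ls; mkdir -p pics; cat > h.py <<'E'
import numpy as np, cv2
from rig import env, optics, order, finder
def cam(n):
    im=optics.get_image(n); return im
def pts(im):
    c=im['color'];h,w=c.shape[:2];f=h/2/np.tan(np.radians(im['fov_y'])/2)
    z=im['range_z'];u,v=np.meshgrid(np.arange(w),np.arange(h))
    P=np.stack([(u-im['cx'])/f*z,(v-im['cy'])/f*z,z,np.ones_like(z)],-1)
    W=P@np.array(im['cam_to_world']).T
    W=W[...,:3]; W[z==0]=np.nan
    return W
E
python3 - <<'E'
from h import *
np.set_printoptions(precision=4,suppress=True)
s=env.observe(); print(s)
for n in ['top','side','wrist']:
    im=cam(n); cv2.imwrite(f'pics/{n}0.png',im['color']); np.save(f'{n}0.npy',pts(im)); print(n,np.array(im['cam_to_world']))
for n in ['top','side']:
  for t in ['pan','pan_handle','lower_pan','sleeve','cup','ramekin','shaker']:
    print(n,t,[(round(r['conf'],2),np.round(r['point'],3)) for r in finder.boxes_of(n,t)[:2]])
print(env.observe()['time_s'])
E
```

```text
pics
{'time_s': 0.0, 'q': array([-78.1129,  21.8416,  74.3845,  -0.0007,  83.8578, -12.3333]), 'qvel': array([-0.021 ,  0.1124, -0.0478,  0.03  , -0.027 , -0.0175]), 'joint_efforts': array([  0.0012, -44.8454, -23.1274,  -0.0001,   0.0047,  -0.    ]), 'position': array([ 0.2256, -0.5013,  0.2447]), 'tool_rot': array([[ 0.912 ,  0.4102, -0.0003],
       [ 0.4102, -0.912 ,  0.0014],
       [ 0.0003, -0.0014, -1.    ]]), 'ft_force': array([ 0.2466, -0.5808,  0.4915]), 'wrist_torque': array([-0.0429, -0.0312,  0.0527]), 'grip_width': 0.08519119498025236}
top [[-0.0086 -0.9806  0.1957  0.3893]
 [-0.9996  0.0137  0.0246  0.0225]
 [-0.0268 -0.1954 -0.9804  0.9327]
 [ 0.      0.      0.      1.    ]]
side [[-0.9563 -0.1596  0.2451  0.2785]
 [-0.2925  0.5273 -0.7977  0.9167]
 [-0.0019 -0.8345 -0.5509  0.7038]
 [ 0.      0.      0.      1.    ]]
wrist [[ 0.4109 -0.876  -0.2528  0.2906]
 [-0.9117 -0.3952 -0.1122 -0.473 ]
 [-0.0016  0.2766 -0.961   0.3743]
 [ 0.      0.      0.      1.    ]]
top pan [(0.7, array([0.498, 0.36 , 0.061]))]
top pan_handle [(0.57, array([0.404, 0.356, 0.072]))]
top lower_pan [(0.65, array([0.564, 0.318, 0.03 ]))]
top sleeve [(0.88, array([0.641, 0.066, 0.089]))]
top cup [(0.76, array([ 0.522, -0.308,  0.025])), (0.7, array([0.498, 0.361, 0.063]))]
top ramekin [(0.97, array([ 0.437, -0.124,  0.   ]))]
top shaker [(0.74, array([0.701, 0.198, 0.055]))]
side pan [(0.74, array([0.497, 0.358, 0.066]))]
side pan_handle [(0.7, array([0.406, 0.363, 0.072]))]
side lower_pan [(0.87, array([0.532, 0.369, 0.03 ]))]
side sleeve [(0.89, array([0.64 , 0.088, 0.055]))]
side cup [(0.68, array([ 0.518, -0.281,  0.038]))]
side ramekin [(0.77, array([ 0.434, -0.109,  0.019]))]
side shaker [(0.78, array([0.699, 0.212, 0.044]))]
0.85
```

View pics/top0.png

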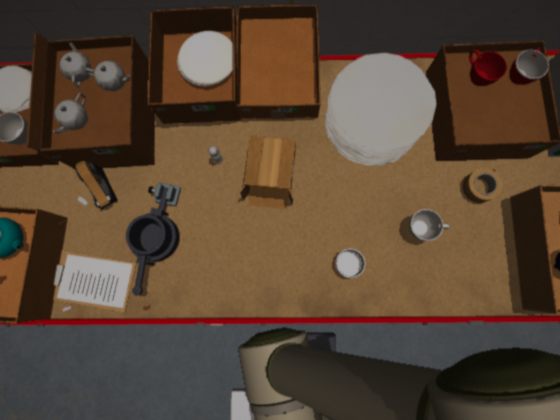

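View pics/side0.png

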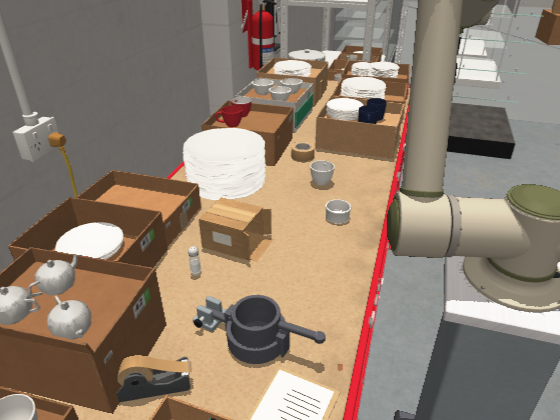

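The top view shows the pan at about (150,236) with its handle pointing down to (138,290), and the sleeve at (270,170) with its mouth facing down toward the robot. The shaker is at (214,155), the ramekin at (350,263), the cup at (427,226). Next I'll measure them geometrically.

```bash
cat > m.py <<'E'
from h import *
np.set_printoptions(precision=4,suppress=True)
from scipy.optimize import least_squares
def circ(p):
    f=lambda a:np.hypot(p[:,0]-a[0],p[:,1]-a[1])-a[2]
    r=least_squares(f,[*p.mean(0)[:2],.042],loss='soft_l1',f_scale=.002); return r.x,np.std(f(r.x))
for n in ['top','side']:
    W=np.load(f'{n}0.npy'); z=W[...,2]
    print(n,'table z',np.nanmedian(z[(abs(W[...,0]-.45)<.05)&(abs(W[...,1]-.1)<.1)]))
    d=np.hypot(W[...,0]-.51,W[...,1]-.36)
    p=W[(d<.06)&(z>.073)&(z<.085)]; print('rim',len(p),p[:,2].mean(),circ(p))
    # handle points
    p=W[(d>.07)&(d<.14)&(z>.06)&(z<.085)&(W[...,0]<.46)]; 
    c=p.mean(0);u,s,v=np.linalg.svd(p[:,:2]-c[:2]); print('handle',len(p),c,v[0],np.degrees(np.arctan2(v[0][1],v[0][0])))
    p=W[(d>.07)&(d<.15)&(z>.03)&(z<.055)&(W[...,0]>.55)]
    if len(p)>5:
        c=p.mean(0);print('lowhandle',len(p),c)
    p=W[(abs(W[...,0]-.64)<.1)&(abs(W[...,1]-.07)<.09)&(z>.08)&(z<.1)].astype(np.float32)
    print('roof',len(p),p[:,2].mean(),cv2.minAreaRect(p[:,:2]), cv2.boxPoints(cv2.minAreaRect(p[:,:2])))
E
python3 m.py
python3 - <<'E'
import cv2
for n,(a,b,c,d) in dict(top=(120,300,110,310),side=(190,380,150,350)).items():
    i=cv2.imread(f'pics/{n}0.png')[a:b,c:d]; cv2.imwrite(f'pics/{n}0c.png',cv2.resize(i,None,fx=3.2,fy=3.2,interpolation=cv2.INTER_CUBIC))
E
```

```text
top table z 0.00024343214881566988
rim 442 0.07802900088935295 (array([0.5016, 0.3489, 0.0418]), np.float64(0.002479588239934823))
handle 237 [0.4022 0.3601 0.0714] [-0.9929  0.119 ] 173.16776986887547
lowhandle 361 [0.6024 0.3884 0.0394]Traceback (most recent call last):
  File "m.py", line 19, in <module>
    print('roof',len(p),p[:,2].mean(),cv2.minAreaRect(p[:,:2]), cv2.boxPoints(cv2.minAreaRect(p[:,:2])))
                                      ~~~~~~~~~~~~~~~^^^^^^^^^
cv2.error: OpenCV(4.12.0) /io/opencv/modules/imgproc/src/convhull.cpp:143: error: (-215:Assertion failed) total >= 0 && (depth == CV_32F || depth == CV_32S) in function 'convexHull'
```

View pics/top0c.png

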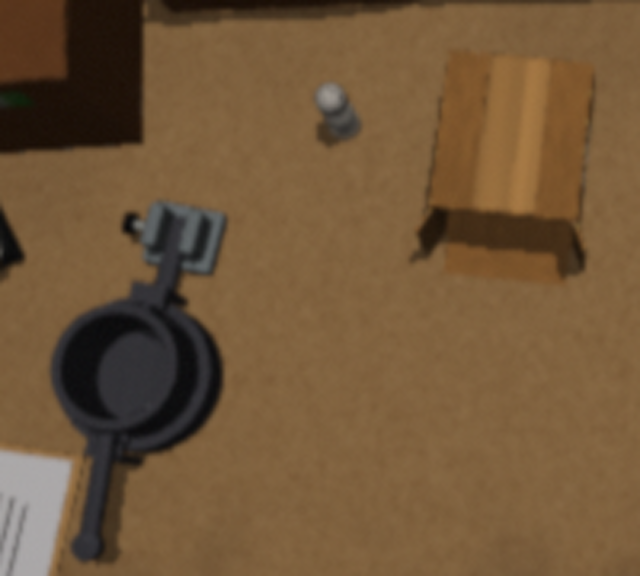

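View pics/side0c.png

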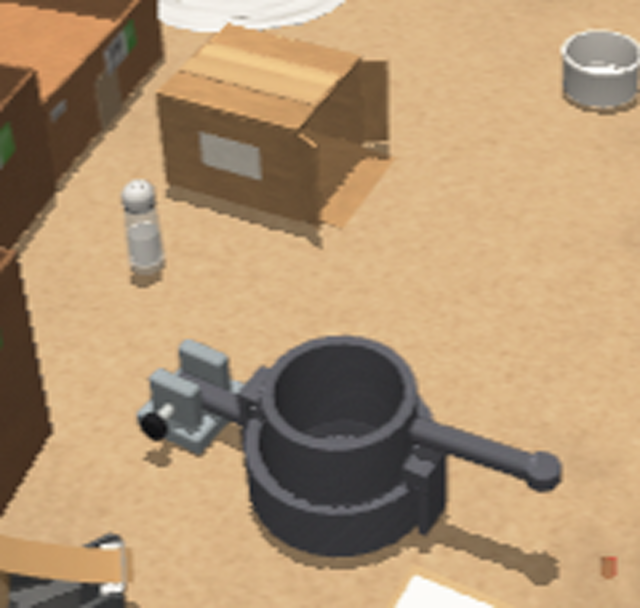

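The pan stands in the shallow pan with its handle toward the robot (−x), the clip is beside the handle, and the clamp is on the far side. Now I'll refine the fits.

```bash
sed -i 's/if len(p)>5:/if 1:/; s/.astype(np.float32)/ ; p=np.ascontiguousarray(p,dtype=np.float32)/; s/cv2.minAreaRect(p\[:,:2\])/cv2.minAreaRect(np.ascontiguousarray(p[:,:2]))/g' m.py
python3 - <<'E'
import re
s=open('m.py').read()
s=s.replace("p=W[(d<.06)&(z>.073)&(z<.085)]; print('rim'","p=W[(d<.06)&(z>.0755)&(z<.082)]; print('rim'")
s=s.replace("f=lambda a:np.hypot(p[:,0]-a[0],p[:,1]-a[1])-a[2]","f=lambda a:np.maximum(0,abs(np.hypot(p[:,0]-a[0],p[:,1]-a[1])-.042)-.003)")
s=s.replace("&(abs(W[...,1]-.07)<.09)","&(abs(W[...,1]-.07)<.08)")
open('m.py','w').write(s)
E
python3 m.py
```

```text
top table z 0.00024343214881566988
rim 393 0.07833283907033509 (array([0.5018, 0.3495, 0.042 ]), np.float64(0.00042946475726070315))
handle 237 [0.4022 0.3601 0.0714] [-0.9929  0.119 ] 173.16776986887547
lowhandle 361 [0.6024 0.3884 0.0394]
roof 2333 0.086369485 ((0.6573761105537415, 0.06634936481714249), (0.12062089890241623, 0.13941709697246552), 83.05131530761719) [[ 0.5809  0.0149]
 [ 0.7193 -0.002 ]
 [ 0.7339  0.1178]
 [ 0.5955  0.1347]]
side table z 3.568143903909249e-05
rim 486 0.07784024806864417 (array([0.4985, 0.3501, 0.042 ]), np.float64(0.0004349440781414496))
handle 345 [0.4029 0.3636 0.0702] [-0.9917  0.1285] 172.61664596747625
lowhandle 559 [0.5981 0.3992 0.0388]
roof 1316 0.08595399 ((0.6539462804794312, 0.06566028296947479), (0.1242063045501709, 0.1386699229478836), 82.67105865478516) [[ 0.5773  0.0129]
 [ 0.7148 -0.0048]
 [ 0.7306  0.1184]
 [ 0.5931  0.1361]]
```

```bash
cat > s.py <<'E'
from h import *
np.set_printoptions(precision=4,suppress=True)
for n in ['top','side']:
    W=np.load(f'{n}0.npy'); z=W[...,2]
    m=(abs(W[...,0]-.655)<.085)&(abs(W[...,1]-.066)<.08)&(z>.08)&(z<.095)
    p=W[m]; 
    print(n,len(p))
    for x0 in np.arange(.575,.74,.008):
        q=p[(p[:,0]>=x0)&(p[:,0]<x0+.008)]
        if len(q): print('x %.3f n %d ymin %.4f ymax %.4f'%(x0+.004,len(q),*np.percentile(q[:,1],[1,99])))
    for y0 in np.arange(.0,.14,.008):
        q=p[(p[:,1]>=y0)&(p[:,1]<y0+.008)]
        if len(q): print('y %.3f n %d xmin %.4f xmax %.4f'%(y0+.004,len(q),*np.percentile(q[:,0],[2,98])))
    # lower handle
    m=(W[...,0]>.56)&(W[...,0]<.66)&(W[...,1]>.27)&(W[...,1]<.38)&(z>.025)&(z<.055)
    p=W[m]; print('low',len(p),p.mean(0))
    for x0 in np.arange(.56,.65,.01):
        q=p[(p[:,0]>=x0)&(p[:,0]<x0+.01)&(p[:,2]>.036)&(p[:,2]<.047)]
        if len(q): print(x0+.005,len(q),q[:,1].min(),np.median(q[:,1]),q[:,1].max())
E
python3 s.py
```

```text
top 2333
x 0.579 n 1 ymin 0.0149 ymax 0.0149
x 0.587 n 5 ymin 0.0148 ymax 0.0171
x 0.595 n 9 ymin 0.0172 ymax 0.1344
x 0.603 n 47 ymin 0.0191 ymax 0.1318
x 0.611 n 141 ymin 0.0191 ymax 0.1251
x 0.619 n 154 ymin 0.0189 ymax 0.1247
x 0.627 n 166 ymin 0.0166 ymax 0.1227
x 0.635 n 155 ymin 0.0164 ymax 0.1225
x 0.643 n 150 ymin 0.0151 ymax 0.1203
x 0.651 n 158 ymin 0.0139 ymax 0.1202
x 0.659 n 156 ymin 0.0138 ymax 0.1204
x 0.667 n 149 ymin 0.0124 ymax 0.1182
x 0.675 n 156 ymin 0.0112 ymax 0.1182
x 0.683 n 153 ymin 0.0111 ymax 0.1160
x 0.691 n 151 ymin 0.0086 ymax 0.1160
x 0.699 n 155 ymin 0.0085 ymax 0.1149
x 0.707 n 152 ymin 0.0083 ymax 0.1138
x 0.715 n 146 ymin 0.0059 ymax 0.1128
x 0.723 n 111 ymin 0.0107 ymax 0.1116
x 0.731 n 18 ymin 0.0811 ymax 0.1117
y 0.004 n 4 xmin 0.7109 xmax 0.7169
y 0.012 n 97 xmin 0.5858 xmax 0.7194
y 0.020 n 179 xmin 0.5923 xmax 0.7180
y 0.028 n 167 xmin 0.6034 xmax 0.7200
y 0.036 n 183 xmin 0.6052 xmax 0.7202
y 0.044 n 152 xmin 0.6066 xmax 0.7203
y 0.052 n 196 xmin 0.6067 xmax 0.7211
y 0.060 n 150 xmin 0.6092 xmax 0.7241
y 0.068 n 200 xmin 0.6086 xmax 0.7231

[... 1913 characters left out ...]
0.7214
y 0.100 n 107 xmin 0.6078 xmax 0.7251
y 0.108 n 98 xmin 0.6098 xmax 0.7259
y 0.116 n 121 xmin 0.6104 xmax 0.7153
y 0.124 n 38 xmin 0.6054 xmax 0.6479
y 0.132 n 6 xmin 0.5932 xmax 0.6023
low 503 [0.6007 0.3339 0.0351]
0.5650000000000001 10 0.3461934855449298 0.3480169534946874 0.35030575608214876
0.5850000000000001 8 0.3092933261293628 0.3135868976440428 0.3194087284886864
0.5950000000000001 54 0.3078529377437732 0.31999904209207475 0.35004826784904886
0.6050000000000001 57 0.3056161447820579 0.31768363839241975 0.35019082922039024
0.6150000000000001 57 0.303275671561289 0.3162794614947122 0.34705303823560585
0.6250000000000001 22 0.3097007756155359 0.339223872299449 0.3442256853825475
```

Emit:
{"method": "play_rows", "body": {"commands": [{"grip":0.3,"rz":0.182},{"rz":0.182,"grip":0.3},{"rz":0.182,"grip":0.3},{"x":0.011,"y":-0.05,"grip":0.3},{"x":0.011,"y":-0.056,"grip":0.3},{"x":0.011,"y":-0.056,"grip":0.3},{"x":0.011,"y":-0.056,"grip":0.3},{"x":0.011,"y":-0.056,"grip":0.3},{"x":0.011,"y":-0.056,"grip":0.3},{"x":0.011,"y":-0.056,"grip":0.3},{"x":0.011,"y":-0.056,"grip":0.3},{"x":0.011,"y":-0.056,"grip":0.3}], "squeeze": 80}}

```text
invalid input at $.commands[0]: expected keys grip, x, y, z, rx, ry, rz
```

```bash
cat > st.py <<'E'
from h import *
import sys
np.set_printoptions(precision=4,suppress=True)
s=env.observe(); print(s['time_s'],s['position'],'yawx',np.degrees(np.arctan2(s['tool_rot'][1,0],s['tool_rot'][0,0])).round(2),'zaxis',s['tool_rot'][:,2],'F',s['ft_force'],'T',s['wrist_torque'],'w',s['grip_width'],'q',s['q'].round(1))
E
python3 st.py
```

```text
0.85 [ 0.2257 -0.5016  0.2453] yawx 24.23 zaxis [-0.     -0.0001 -1.    ] F [0.0002 0.2537 0.5327] T [ 0.0027  0.0712 -0.0376] w 0.08530103519756727 q [-78.1  21.8  74.3  -0.   83.9 -12.3]
```

All keys are required.

Emit:
{"method": "play_rows", "body": {"commands": [{"grip":0.3,"x":0,"y":0,"z":0,"rx":0,"ry":0,"rz":0.182},{"grip":0.3,"x":0,"y":0,"z":0,"rx":0,"ry":0,"rz":0.182},{"grip":0.3,"x":0,"y":0,"z":0,"rx":0,"ry":0,"rz":0.182},{"grip":0.3,"x":0.011,"y":-0.05,"z":0,"rx":0,"ry":0,"rz":0},{"grip":0.3,"x":0.011,"y":-0.056,"z":0,"rx":0,"ry":0,"rz":0},{"grip":0.3,"x":0.011,"y":-0.056,"z":0,"rx":0,"ry":0,"rz":0},{"grip":0.3,"x":0.011,"y":-0.056,"z":0,"rx":0,"ry":0,"rz":0},{"grip":0.3,"x":0.011,"y":-0.056,"z":0,"rx":0,"ry":0,"rz":0},{"grip":0.3,"x":0.011,"y":-0.056,"z":0,"rx":0,"ry":0,"rz":0},{"grip":0.3,"x":0.011,"y":-0.056,"z":0,"rx":0,"ry":0,"rz":0},{"grip":0.3,"x":0.011,"y":-0.056,"z":0,"rx":0,"ry":0,"rz":0},{"grip":0.3,"x":0.011,"y":-0.056,"z":0,"rx":0,"ry":0,"rz":0}], "squeeze": 80}}

```text
time_s: 2.35
position: [0.3854, -0.0177, 0.2456]
tool_rot: [[0.992, -0.123, 0.001], [-0.123, -0.992, -0.0], [0.001, 0.0, -1.0]]
ft_force: [0.5, -0.9, -0.4]
grip_width: 0.0298
```

```bash
python3 st.py
```

```text
2.35 [ 0.3854 -0.0177  0.2456] yawx -7.07 zaxis [ 0.001  -0.0004 -1.    ] F [ 0.4508 -0.9341 -0.3706] T [-0.0043 -0.0423 -0.0303] w 0.029775690985290232 q [-20.4   5.   97.4  -0.   77.5  76.7]
```

Emit:
{"method": "play_rows", "body": {"commands": [{"grip":0.3,"x":0.0114,"y":-0.056,"z":0,"rx":0,"ry":0,"rz":0},{"grip":0.3,"x":0.0114,"y":-0.056,"z":0,"rx":0,"ry":0,"rz":0},{"grip":0.3,"x":0.0114,"y":-0.056,"z":0,"rx":0,"ry":0,"rz":0},{"grip":0.3,"x":0.0114,"y":-0.056,"z":0,"rx":0,"ry":0,"rz":0},{"grip":0.3,"x":0.0114,"y":-0.056,"z":0,"rx":0,"ry":0,"rz":0},{"grip":0.3,"x":0.0114,"y":-0.056,"z":0,"rx":0,"ry":0,"rz":0},{"grip":0.3,"x":0,"y":0,"z":0,"rx":0,"ry":0,"rz":0}]}}

```text
time_s: 3.22
position: [0.4945, 0.3084, 0.2443]
tool_rot: [[0.993, -0.119, -0.001], [-0.119, -0.993, 0.0], [-0.001, -0.0, -1.0]]
ft_force: [-0.3, -0.2, 0.2]
grip_width: 0.0299
```

```bash
python3 st.py; cat > rim.py <<'E'
from h import *
import sys
from scipy.optimize import least_squares
np.set_printoptions(precision=4,suppress=True)
def rim(W,c0,zr,hw=.0025):
    z=W[...,2]; d=np.hypot(W[...,0]-c0[0],W[...,1]-c0[1])
    p=W[(d<.056)&(d>.03)&(abs(z-zr)<hw)]
    f=lambda a:np.maximum(0,abs(np.hypot(p[:,0]-a[0],p[:,1]-a[1])-.042)-.003)
    r=least_squares(f,c0,loss='soft_l1',f_scale=.001); return r.x,len(p),p[:,2].mean(),np.std(f(r.x))
def handle(W,c,zt,zlo=.008):
    z=W[...,2]; d=np.hypot(W[...,0]-c[0],W[...,1]-c[1])
    p=W[(d>.06)&(d<.112)&(abs(z-zt)<zlo)]
    m=p[:,:2].mean(0); 
    return np.degrees(np.arctan2(*(np.array(c)-m)[::-1])),len(p),m,p[:,2].mean()
if __name__=='__main__':
    tag=sys.argv[1]; c0=[float(sys.argv[2]),float(sys.argv[3])]; zb=float(sys.argv[4])
    for n in sys.argv[5:]:
        im=cam(n); cv2.imwrite(f'pics/{n}{tag}.png',im['color']); W=pts(im); np.save(f'{n}{tag}.npy',W)
        try:
            r=rim(W,c0,zb+.072); print(n,'rim',r); print('  handle yaw',handle(W,r[0],zb+.066))
        except Exception as e: print(n,e)
E
python3 rim.py 1 .5 .35 .006 top side wrist
```

```text
3.225 [0.4945 0.3084 0.2443] yawx -6.85 zaxis [-0.0006  0.0002 -1.    ] F [-0.2665 -0.1586  0.1639] T [-0.0163  0.0589 -0.0322] w 0.029896258218175032 q [ 20.3  25.2  69.    0.   85.8 117.2]
top rim (array([0.502 , 0.3496]), 247, np.float64(0.07802494801538747), np.float64(0.0007293015358719138))
  handle yaw (np.float64(-5.951055258993294), 158, array([0.4165, 0.3585]), np.float64(0.07136021791932597))
side rim (array([0.4984, 0.3501]), 496, np.float64(0.07781114948830019), np.float64(0.0005120332805050499))
  handle yaw (np.float64(-7.954264785779064), 228, array([0.413 , 0.3621]), np.float64(0.07051226129780712))
wrist rim (array([0.503 , 0.3485]), 2717, np.float64(0.07867328579127107), np.float64(0.000325170409019073))
  handle yaw (np.float64(-7.393822848723396), 62, array([0.4409, 0.3566]), np.float64(0.07167009686637046))
```

View pics/wrist1.png

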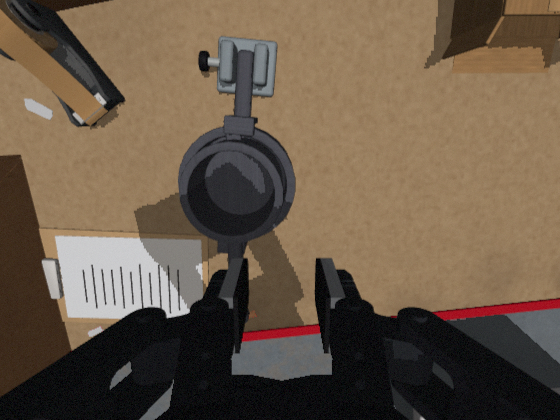

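The wrist view confirms the layout: pan rim centre at about (237,190), jaws open in line with y, sleeve at upper right. The rim fits from the three cameras agree to about 2 mm, with centre ≈ (0.501, 0.349). Descending now.

Emit:
{"method": "play_rows", "body": {"commands": [{"grip":0.3,"x":0.0014,"y":0.0006,"z":0.04,"rx":0,"ry":0,"rz":0},{"grip":0.3,"x":0,"y":0,"z":0.05,"rx":0,"ry":0,"rz":0},{"grip":0.3,"x":0,"y":0,"z":0.04,"rx":0,"ry":0,"rz":0},{"grip":0.3,"x":0,"y":0,"z":0.025,"rx":0,"ry":0,"rz":0},{"grip":0.3,"x":0,"y":0,"z":0.015,"rx":0,"ry":0,"rz":0},{"grip":0.3,"x":0,"y":0,"z":0.012,"rx":0,"ry":0,"rz":0},{"grip":0.3,"x":0,"y":0,"z":0,"rx":0,"ry":0,"rz":0}]}}

```text
time_s: 4.25
position: [0.4956, 0.3045, 0.0633]
tool_rot: [[0.992, -0.123, -0.0], [-0.123, -0.992, -0.0], [-0.0, 0.0, -1.0]]
ft_force: [-0.2, 0.2, 0.0]
grip_width: 0.0296
```

```bash
python3 st.py; python3 rim.py 2 .501 .349 .006 wrist side
```

```text
4.25 [0.4956 0.3045 0.0633] yawx -7.08 zaxis [-0.0003 -0.0001 -1.    ] F [-0.1506  0.21    0.0219] T [ 0.0432  0.018  -0.0186] w 0.029557772358283923 q [ 19.9  35.6  83.4  -0.   61.1 117. ]
wrist rim (array([0.503 , 0.3484]), 11465, np.float64(0.07854691710696708), np.float64(0.0009754618942610388))
  handle yaw (np.float64(88.28176710506138), 731, array([0.5011, 0.2827]), np.float64(0.0724560201313968))
side rim (array([0.4984, 0.35  ]), 410, np.float64(0.07785885336571623), np.float64(0.0007392155958899709))
  handle yaw (np.float64(-1.066758413645213), 266, array([0.4235, 0.3514]), np.float64(0.07062769444269269))
```

View pics/wrist2.png

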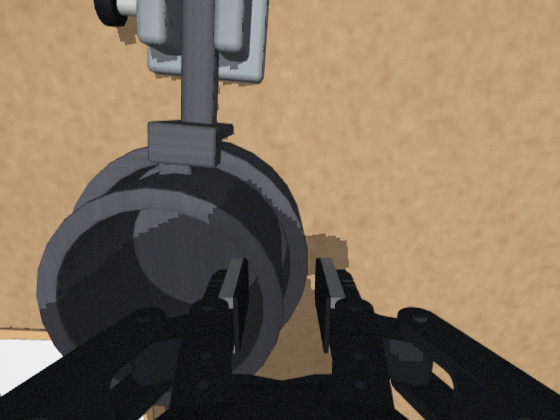

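View pics/side2.png

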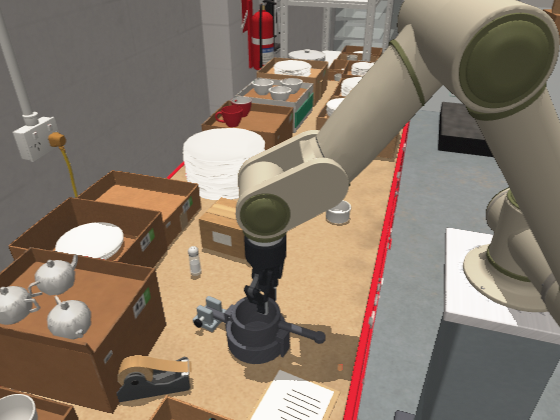

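The wrist image shows the rim wall at about (275,300), between the inner pad (240,300) and outer pad (322,300). I'll centre 3 mm and close.

Emit:
{"method": "play_rows", "body": {"commands": [{"grip":0.3,"x":0.0,"y":-0.003,"z":0.002,"rx":0,"ry":0,"rz":0},{"grip":0.6,"x":0,"y":0,"z":0.0,"rx":0,"ry":0,"rz":0},{"grip":1,"x":0,"y":0,"z":0,"rx":0,"ry":0,"rz":0},{"grip":1,"x":0,"y":0,"z":0,"rx":0,"ry":0,"rz":0},{"grip":1,"x":0,"y":0,"z":0,"rx":0,"ry":0,"rz":0},{"grip":1,"x":0,"y":0,"z":0,"rx":0,"ry":0,"rz":0}], "squeeze": 80}}

```text
time_s: 5.1
position: [0.4963, 0.308, 0.0617]
tool_rot: [[0.992, -0.123, 0.001], [-0.123, -0.992, 0.001], [0.001, -0.001, -1.0]]
ft_force: [-0.8, 0.8, 5.4]
grip_width: 0.0067
```

```bash
python3 st.py; python3 rim.py 3 .501 .349 .006 wrist side top
```

```text
5.1 [0.4963 0.308  0.0617] yawx -7.06 zaxis [ 0.0011  0.0008 -1.    ] F [-0.7918  0.8197  5.4061] T [ 0.7758 -0.0837  0.0561] w 0.006653901925719283 q [ 20.2  35.9  83.1   0.   61.  117.3]
wrist rim (array([0.5026, 0.3476]), 10849, np.float64(0.07858160214007648), np.float64(0.0008706738067871041))
  handle yaw (np.float64(nan), 0, array([nan, nan]), np.float64(nan))
side rim (array([0.498 , 0.3494]), 408, np.float64(0.07786730598240797), np.float64(0.0009383255069481674))
  handle yaw (np.float64(-7.794222830620354), 225, array([0.412 , 0.3612]), np.float64(0.0705673150376662))
top rim (array([0.501, 0.349]), 0, np.float64(nan), np.float64(nan))
  handle yaw (np.float64(nan), 0, array([nan, nan]), np.float64(nan))rim.py:13: RuntimeWarning: Mean of empty slice.
  m=p[:,:2].mean(0);
  ret = um.true_divide(
rim.py:14: RuntimeWarning: Mean of empty slice.
  return np.degrees(np.arctan2(*(np.array(c)-m)[::-1])),len(p),m,p[:,2].mean()
  ret = ret.dtype.type(ret / rcount)
rim.py:9: RuntimeWarning: Mean of empty slice.
  r=least_squares(f,c0,loss='soft_l1',f_scale=.001); return r.x,len(p),p[:,2].mean(),np.std(f(r.x))
  ret = _var(a, axis=axis, dtype=dtype, out=out, ddof=ddof,
  arrmean = um.true_divide(arrmean, div, out=arrmean,
  ret = ret.dtype.type(ret / rcount)
```

Emit:
{"method": "play_rows", "body": {"commands": [{"grip":1,"x":0.0042,"y":-0.0002,"z":0,"rx":0,"ry":0,"rz":-0.1},{"grip":1,"x":0.0042,"y":-0.0002,"z":0,"rx":0,"ry":0,"rz":-0.1},{"grip":1,"x":0,"y":0,"z":0,"rx":0,"ry":0,"rz":0}]}}

```text
time_s: 5.62
position: [0.5051, 0.3078, 0.0618]
tool_rot: [[0.997, 0.076, 0.002], [0.076, -0.997, 0.001], [0.002, -0.001, -1.0]]
ft_force: [1.4, 1.5, 5.7]
grip_width: 0.0071
```

```bash
python3 st.py; python3 rim.py 4 .501 .349 .006 wrist side 2>/dev/null
```

```text
5.625 [0.5051 0.3078 0.0618] yawx 4.33 zaxis [ 0.0017  0.001  -1.    ] F [1.3962 1.4862 5.7069] T [ 0.8019 -0.1869 -0.0728] w 0.007138349552955964 q [ 19.9  36.4  81.8   0.   61.6 105.6]
wrist rim (array([0.5035, 0.3477]), 10852, np.float64(0.07858637843866026), np.float64(0.0008853041492839349))
  handle yaw (np.float64(nan), 0, array([nan, nan]), np.float64(nan))
side rim (array([0.4987, 0.3497]), 420, np.float64(0.07775610163719847), np.float64(0.000718704568532574))
  handle yaw (np.float64(3.4830939520686983), 223, array([0.4128, 0.3445]), np.float64(0.07027083802773071))
```

Turning with the tool, and the forces are low. Continuing to 0.7 rad.

Emit:
{"method": "play_rows", "body": {"commands": [{"grip":1,"x":0.0042,"y":-0.0002,"z":0,"rx":0,"ry":0,"rz":-0.1},{"grip":1,"x":0.0042,"y":-0.0002,"z":0,"rx":0,"ry":0,"rz":-0.1},{"grip":1,"x":0.0042,"y":-0.0002,"z":0,"rx":0,"ry":0,"rz":-0.1},{"grip":1,"x":0.0042,"y":-0.0002,"z":0,"rx":0,"ry":0,"rz":-0.1},{"grip":1,"x":0.0042,"y":-0.0002,"z":0,"rx":0,"ry":0,"rz":-0.1},{"grip":1,"x":0,"y":0,"z":0,"rx":0,"ry":0,"rz":0}]}}

```text
time_s: 6.48
position: [0.5243, 0.3146, 0.0617]
tool_rot: [[0.839, 0.544, 0.001], [0.544, -0.839, 0.001], [0.001, -0.0, -1.0]]
ft_force: [0.5, 2.3, 6.0]
grip_width: 0.0068
```

```bash
python3 st.py; python3 rim.py 5 .501 .349 .006 wrist side 2>/dev/null
```

```text
6.475 [0.5243 0.3146 0.0617] yawx 32.97 zaxis [ 0.0007  0.001  -1.    ] F [0.4982 2.3315 6.0211] T [ 0.8832  0.207  -0.1249] w 0.006782693477421784 q [19.9 38.  78.3  0.  63.6 76.9]
wrist rim (array([0.5037, 0.3485]), 10858, np.float64(0.0785543349607502), np.float64(0.0009114227767461691))
  handle yaw (np.float64(nan), 0, array([nan, nan]), np.float64(nan))
side rim (array([0.4986, 0.3504]), 430, np.float64(0.07783791257828655), np.float64(0.0004692083419928806))
  handle yaw (np.float64(32.02091817992649), 198, array([0.4262, 0.3051]), np.float64(0.0703044087060337))
```

View pics/wrist5.png

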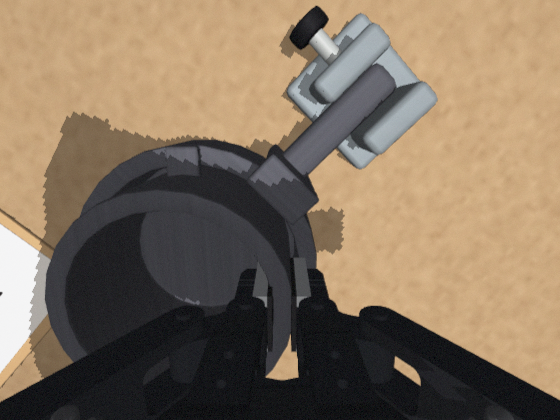

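View pics/side5.png

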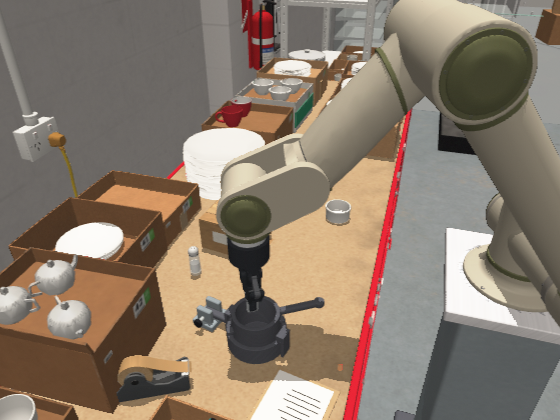

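The wrist view shows the ear at (175,158), well clear of the clip at (285,185). Lifting.

Emit:
{"method": "play_rows", "body": {"commands": [{"grip":1,"x":0,"y":0,"z":-0.004,"rx":0,"ry":0,"rz":0},{"grip":1,"x":0,"y":0,"z":-0.008,"rx":0,"ry":0,"rz":0},{"grip":1,"x":0,"y":0,"z":-0.008,"rx":0,"ry":0,"rz":0},{"grip":1,"x":0,"y":0,"z":0,"rx":0,"ry":0,"rz":0}]}}

```text
time_s: 7.08
position: [0.5243, 0.3142, 0.082]
tool_rot: [[0.838, 0.545, 0.001], [0.545, -0.838, 0.0], [0.001, 0.0, -1.0]]
ft_force: [0.2, -0.0, -4.1]
grip_width: 0.007
```

```bash
python3 st.py; python3 rim.py 6 .501 .349 .026 wrist side 2>/dev/null
```

```text
7.075 [0.5243 0.3142 0.082 ] yawx 33.04 zaxis [ 0.001   0.0002 -1.    ] F [ 0.1671 -0.0046 -4.0881] T [-0.1164 -0.0645  0.0656] w 0.007046325651220854 q [19.8 36.6 77.2 -0.  66.1 76.8]
wrist rim (array([0.5035, 0.3481]), 10587, np.float64(0.09833317101850754), np.float64(0.0009374211423829017))
  handle yaw (np.float64(nan), 0, array([nan, nan]), np.float64(nan))
side rim (array([0.4982, 0.3498]), 383, np.float64(0.0972073218290404), np.float64(0.0004266402600274146))
  handle yaw (np.float64(32.36845385566136), 192, array([0.4258, 0.3038]), np.float64(0.08984123857874395))
```

Pan is free: the force is just its weight and it isn't tilting. Raising it further, then turning back.

Emit:
{"method": "play_rows", "body": {"commands": [{"grip":1,"x":0,"y":0,"z":-0.02,"rx":0,"ry":0,"rz":0},{"grip":1,"x":0,"y":0,"z":-0.03,"rx":0,"ry":0,"rz":0},{"grip":1,"x":0,"y":0,"z":-0.022,"rx":0,"ry":0,"rz":0},{"grip":1,"x":0,"y":0,"z":0,"rx":0,"ry":0,"rz":0},{"grip":1,"x":0,"y":0,"z":0,"rx":0,"ry":0,"rz":0.1},{"grip":1,"x":0,"y":0,"z":0,"rx":0,"ry":0,"rz":0.15},{"grip":1,"x":0,"y":0,"z":0,"rx":0,"ry":0,"rz":0.15},{"grip":1,"x":0,"y":0,"z":0,"rx":0,"ry":0,"rz":0.15},{"grip":1,"x":0,"y":0,"z":0,"rx":0,"ry":0,"rz":0.15},{"grip":1,"x":0,"y":0,"z":0,"rx":0,"ry":0,"rz":0}]}}

```text
time_s: 8.43
position: [0.5236, 0.3139, 0.1518]
tool_rot: [[0.993, -0.122, -0.002], [-0.122, -0.993, -0.001], [-0.002, 0.001, -1.0]]
ft_force: [-0.2, -0.6, -4.0]
grip_width: 0.0071
```

```bash
python3 st.py; python3 rim.py 7 .529 .356 .098 wrist side 2>/dev/null
```

```text
8.425 [0.5236 0.3139 0.1518] yawx -6.99 zaxis [-0.0024 -0.0009 -1.    ] F [-0.2062 -0.5901 -3.9837] T [-0.1458 -0.0229  0.0114] w 0.007113870240661889 q [ 19.9  32.3  72.5  -0.   75.4 116.8]
wrist rim (array([0.5298, 0.3541]), 8080, np.float64(0.16850553625209108), np.float64(0.0008288526131574776))
  handle yaw (np.float64(nan), 0, array([nan, nan]), np.float64(nan))
side rim (array([0.5255, 0.3563]), 231, np.float64(0.16857360407189828), np.float64(0.001186523950136743))
  handle yaw (np.float64(-6.833035151536343), 222, array([0.4403, 0.3665]), np.float64(0.16092696313379612))
```

View pics/side7.png

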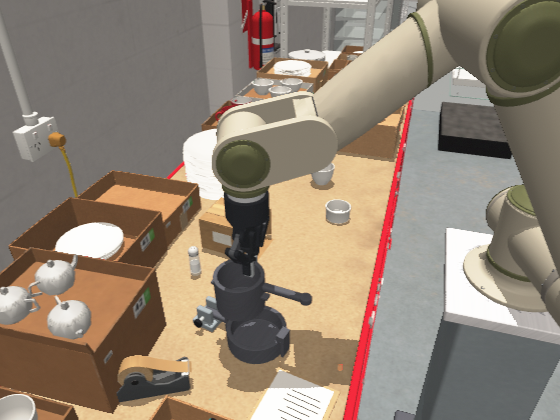

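The pan is out, upright, and level. Moving it to the free worktop in line with the sleeve.

Emit:
{"method": "play_rows", "body": {"commands": [{"grip":1,"x":-0.0015,"y":0.017,"z":0,"rx":0,"ry":0,"rz":0},{"grip":1,"x":-0.003,"y":0.034,"z":0,"rx":0,"ry":0,"rz":0},{"grip":1,"x":-0.003,"y":0.034,"z":0,"rx":0,"ry":0,"rz":0},{"grip":1,"x":-0.003,"y":0.034,"z":0,"rx":0,"ry":0,"rz":0},{"grip":1,"x":-0.003,"y":0.034,"z":0,"rx":0,"ry":0,"rz":0},{"grip":1,"x":-0.003,"y":0.034,"z":0,"rx":0,"ry":0,"rz":0},{"grip":1,"x":-0.003,"y":0.034,"z":0,"rx":0,"ry":0,"rz":0},{"grip":1,"x":-0.003,"y":0.034,"z":0,"rx":0,"ry":0,"rz":0},{"grip":1,"x":-0.0011,"y":0.015,"z":0,"rx":0,"ry":0,"rz":0},{"grip":1,"x":0,"y":0,"z":0.025,"rx":0,"ry":0,"rz":0},{"grip":1,"x":0,"y":0,"z":0.025,"rx":0,"ry":0,"rz":0},{"grip":1,"x":0,"y":0,"z":0.02,"rx":0,"ry":0,"rz":0}]}}

```text
time_s: 10.02
position: [0.4672, 0.0491, 0.0826]
tool_rot: [[0.993, -0.122, 0.0], [-0.122, -0.993, 0.0], [-0.0, -0.0, -1.0]]
ft_force: [0.1, 0.9, -4.0]
grip_width: 0.007
```

```bash
python3 st.py; python3 rim.py 8 .4725 .09 .026 wrist side 2>/dev/null
```

```text
10.025 [0.4672 0.0491 0.0826] yawx -7.01 zaxis [ 0.      0.0001 -1.    ] F [ 0.0771  0.9339 -4.0344] T [-0.1208  0.0056 -0.0218] w 0.006954703059238015 q [ -8.5  25.5 100.4   0.   54.1  88.5]
wrist rim (array([0.4735, 0.0888]), 10510, np.float64(0.09875076689814302), np.float64(0.0009480493399414094))
  handle yaw (np.float64(nan), 0, array([nan, nan]), np.float64(nan))
side rim (array([0.4674, 0.0918]), 156, np.float64(0.09681476913693526), np.float64(0.0011349853457695456))
  handle yaw (np.float64(-6.993730362262147), 125, array([0.3815, 0.1024]), np.float64(0.08878625589462595))
```

View pics/side8.png

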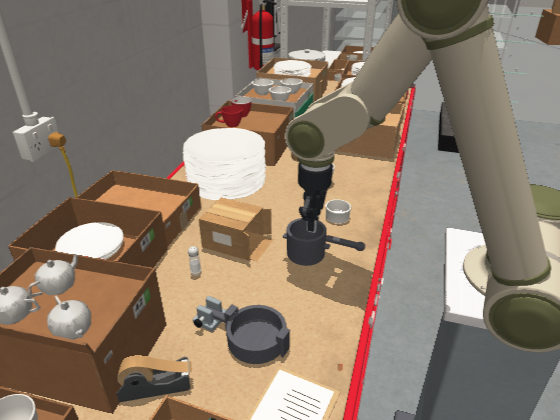

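The pan hovers upright over free worktop, handle toward the robot, about 26 mm up. Lowering gently.

Emit:
{"method": "play_rows", "body": {"commands": [{"grip":1,"x":0,"y":0,"z":0.012,"rx":0,"ry":0,"rz":0},{"grip":1,"x":0,"y":0,"z":0.008,"rx":0,"ry":0,"rz":0},{"grip":1,"x":0,"y":0,"z":0.003,"rx":0,"ry":0,"rz":0},{"grip":1,"x":0,"y":0,"z":0.0015,"rx":0,"ry":0,"rz":0},{"grip":1,"x":0,"y":0,"z":0.0,"rx":0,"ry":0,"rz":0}]}}

```text
time_s: 10.75
position: [0.4676, 0.0491, 0.0589]
tool_rot: [[0.992, -0.123, 0.0], [-0.123, -0.992, -0.0], [0.0, 0.0, -1.0]]
ft_force: [0.6, 0.3, -3.5]
grip_width: 0.0068
```

```bash
python3 st.py
```

```text
10.75 [0.4676 0.0491 0.0589] yawx -7.05 zaxis [ 0.0003 -0.     -1.    ] F [ 0.5593  0.3347 -3.5069] T [-0.1173 -0.0169 -0.0272] w 0.006829189190855628 q [ -8.5  27.8 101.8  -0.   50.4  88.6]
```

Emit:
{"method": "play_rows", "body": {"commands": [{"grip":1,"x":0,"y":0,"z":0.0015,"rx":0,"ry":0,"rz":0},{"grip":1,"x":0,"y":0,"z":0.0008,"rx":0,"ry":0,"rz":0},{"grip":1,"x":0,"y":0,"z":0.0,"rx":0,"ry":0,"rz":0}]}}

```text
time_s: 11.12
position: [0.4677, 0.049, 0.0568]
tool_rot: [[0.992, -0.123, 0.001], [-0.123, -0.992, -0.0], [0.001, 0.0, -1.0]]
ft_force: [-0.2, -2.0, 0.2]
grip_width: 0.0069
```

```bash
python3 st.py
```

```text
11.125 [0.4677 0.049  0.0568] yawx -7.06 zaxis [ 0.0007 -0.0002 -1.    ] F [-0.1893 -2.0276  0.1902] T [-0.2176  0.0306  0.0313] w 0.006907673019187595 q [ -8.5  28.  101.9  -0.   50.1  88.6]
```

The weight has been taken by the worktop. Releasing and rising.

Emit:
{"method": "play_rows", "body": {"commands": [{"grip":0.75,"x":0,"y":0,"z":0.0,"rx":0,"ry":0,"rz":0},{"grip":0.5,"x":0,"y":0,"z":0.0,"rx":0,"ry":0,"rz":0},{"grip":0.3,"x":0,"y":0,"z":0.0,"rx":0,"ry":0,"rz":0},{"grip":0.3,"x":0,"y":0,"z":0.0,"rx":0,"ry":0,"rz":0},{"grip":0.3,"x":0,"y":0,"z":-0.02,"rx":0,"ry":0,"rz":0},{"grip":0.3,"x":0,"y":0,"z":-0.05,"rx":0,"ry":0,"rz":0},{"grip":0.3,"x":0,"y":0,"z":-0.06,"rx":0,"ry":0,"rz":0},{"grip":0.3,"x":0,"y":0,"z":0,"rx":0,"ry":0,"rz":0}]}}

```text
time_s: 12.12
position: [0.4691, 0.049, 0.1904]
tool_rot: [[0.992, -0.123, 0.009], [-0.123, -0.992, -0.001], [0.009, 0.0, -1.0]]
ft_force: [-0.9, 0.2, -0.4]
grip_width: 0.0298
```

```bash
python3 st.py; python3 rim.py 9 .4725 .09 .0 wrist side top 2>/dev/null; cp side9.npy a.npy; sed "s/side0/x/;s/f'{n}0.npy'/f'{n}9.npy'/;s/\['top','side'\]/['top','side','wrist']/" s.py > s9.py; python3 s9.py | grep -E '^(top|side|wrist)|x 0.6[2-9]|y 0.0[4-9]'
```

```text
12.125 [0.4691 0.049  0.1904] yawx -7.05 zaxis [ 0.0086 -0.0012 -1.    ] F [-0.892   0.1654 -0.4228] T [-0.0312  0.0204 -0.0026] w 0.0298412392414317 q [-8.5 16.8 91.9  0.  70.8 88.6]
wrist rim (array([0.4739, 0.088 ]), 3527, np.float64(0.07263859676648678), np.float64(0.00032451241935551895))
  handle yaw (np.float64(-3.0804711366967066), 23, array([0.3661, 0.0938]), np.float64(0.06389712226575167))
side rim (array([0.4686, 0.0899]), 265, np.float64(0.07164338606958047), np.float64(0.0006183474160512999))
  handle yaw (np.float64(-8.018531712851276), 135, array([0.3833, 0.1019]), np.float64(0.06401465480295651))
top rim (array([0.4731, 0.0897]), 115, np.float64(0.07208190591900508), np.float64(0.00024013399224734504))
  handle yaw (np.float64(-6.409718861235265), 33, array([0.4077, 0.097 ]), np.float64(0.065635469263237))
top 2317
x 0.627 n 167 ymin 0.0165 ymax 0.1225
x 0.635 n 157 ymin 0.0164 ymax 0.1224
x 0.643 n 149 ymin 0.0140 ymax 0.1214
x 0.651 n 160 ymin 0.0152 ymax 0.1203
x 0.659 n 156 ymin 0.0138 ymax 0.1205
x 0.667 n 150 ymin 0.0124 ymax 0.1182
x 0.675 n 157 ymin 0.0112 ym
[... 784 characters left out ...]
min 0.0066 ymax 0.1142
y 0.044 n 85 xmin 0.6015 xmax 0.7162
y 0.052 n 91 xmin 0.6026 xmax 0.7165
y 0.060 n 86 xmin 0.6021 xmax 0.7173
y 0.068 n 91 xmin 0.6033 xmax 0.7193
y 0.076 n 95 xmin 0.6051 xmax 0.7206
y 0.084 n 100 xmin 0.6065 xmax 0.7220
y 0.092 n 101 xmin 0.6080 xmax 0.7239
y 0.124 n 45 xmin 0.6034 xmax 0.6547
wrist 1522
y 0.044 n 81 xmin 0.6042 xmax 0.6074
y 0.052 n 81 xmin 0.6055 xmax 0.6083
y 0.060 n 81 xmin 0.6063 xmax 0.6092
y 0.068 n 80 xmin 0.6072 xmax 0.6102
y 0.076 n 81 xmin 0.6082 xmax 0.6110
y 0.084 n 82 xmin 0.6091 xmax 0.6120
y 0.092 n 76 xmin 0.6102 xmax 0.6132s9.py:16: RuntimeWarning: Mean of empty slice.
  p=W[m]; print('low',len(p),p.mean(0))
  ret = um.true_divide(
```

View pics/wrist9.png

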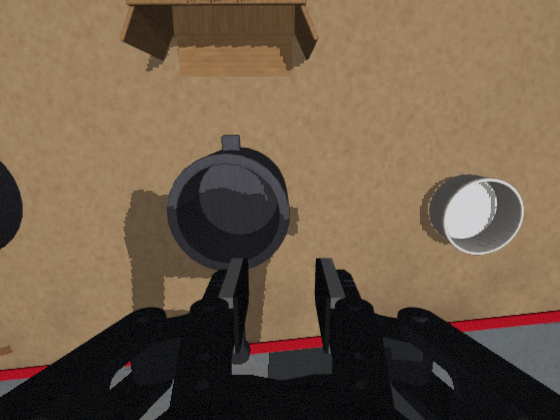

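View pics/side9.png

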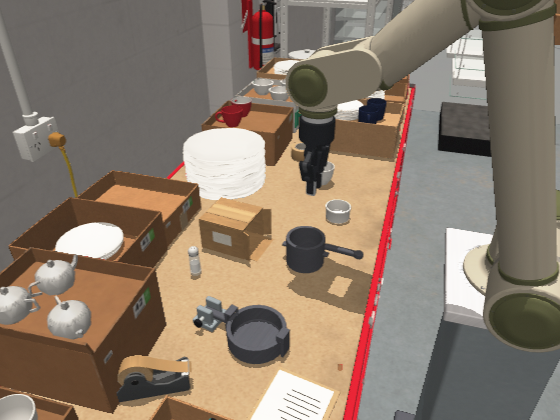

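The pan stands upright on the worktop and is let go (wrist view: rim at (228,208), in line with the sleeve mouth at (235,25)). All cameras put it within 1 mm of the sleeve's centre line, 0.19 m from home. Going to the handle.

Emit:
{"method": "play_rows", "body": {"commands": [{"grip":0.3,"x":-0.032,"y":-0.0137,"z":0,"rx":0,"ry":0,"rz":0},{"grip":0.3,"x":-0.032,"y":-0.0136,"z":0,"rx":0,"ry":0,"rz":0},{"grip":0.3,"x":-0.032,"y":-0.0136,"z":0,"rx":0,"ry":0,"rz":0},{"grip":0.3,"x":0,"y":0,"z":0.03,"rx":0,"ry":0,"rz":0},{"grip":0.3,"x":0,"y":0,"z":0.025,"rx":0,"ry":0,"rz":0},{"grip":0.3,"x":0,"y":0,"z":0,"rx":0,"ry":0,"rz":0}]}}

```text
time_s: 13.02
position: [0.3758, 0.1016, 0.1297]
tool_rot: [[0.992, -0.123, -0.006], [-0.123, -0.992, 0.0], [-0.006, 0.0, -1.0]]
ft_force: [0.3, 0.8, 0.3]
grip_width: 0.0297
```

```bash
python3 st.py; python3 rim.py 10 .4725 .09 .0 wrist side top 2>/dev/null
```

```text
13.025 [0.3758 0.1016 0.1297] yawx -7.06 zaxis [-0.0061  0.0003 -1.    ] F [0.2633 0.7796 0.2578] T [ 0.0466 -0.0396 -0.006 ] w 0.02969812012600934 q [ -2.4  14.5 108.4   0.   57.4  94.6]
wrist rim (array([0.4739, 0.0884]), 6123, np.float64(0.07260451122969515), np.float64(0.0003499864450770016))
  handle yaw (np.float64(-6.3126792994846905), 2028, array([0.3895, 0.0977]), np.float64(0.06627572749855641))
side rim (array([0.4688, 0.09  ]), 265, np.float64(0.07162044772883547), np.float64(0.0005844195254073971))
  handle yaw (np.float64(-7.841757558094441), 133, array([0.3832, 0.1018]), np.float64(0.06387986091219006))
top rim (array([0.4727, 0.0897]), 318, np.float64(0.07199675460426715), np.float64(0.0003156621566582679))
  handle yaw (np.float64(nan), 0, array([nan, nan]), np.float64(nan))
```

View pics/wrist10.png

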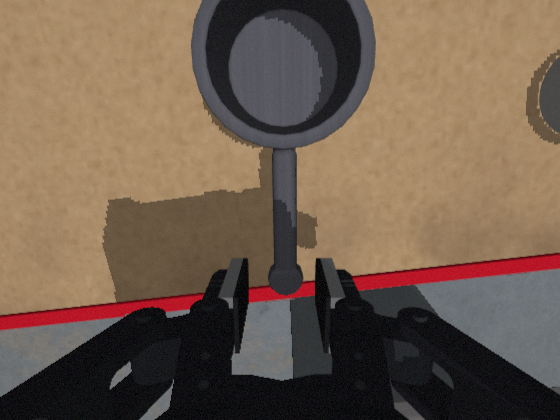

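The handle (column 285) lies midway between the pads (240 and 322). Descending and closing on it.

Emit:
{"method": "play_rows", "body": {"commands": [{"grip":0.3,"x":0.0025,"y":0,"z":0.03,"rx":0,"ry":0,"rz":0},{"grip":0.3,"x":0,"y":0,"z":0.025,"rx":0,"ry":0,"rz":0},{"grip":0.3,"x":0,"y":0,"z":0.015,"rx":0,"ry":0,"rz":0},{"grip":0.3,"x":0,"y":0,"z":0.005,"rx":0,"ry":0,"rz":0},{"grip":0.3,"x":0,"y":0,"z":0,"rx":0,"ry":0,"rz":0}]}}

```text
time_s: 13.8
position: [0.3801, 0.1012, 0.057]
tool_rot: [[0.992, -0.123, 0.001], [-0.123, -0.992, 0.0], [0.001, -0.0, -1.0]]
ft_force: [-0.2, 0.2, 1.4]
grip_width: 0.0296
```

```bash
python3 st.py; python3 rim.py 11 .4725 .09 .0 wrist side 2>/dev/null
```

```text
13.8 [0.3801 0.1012 0.057 ] yawx -7.06 zaxis [ 0.0007  0.     -1.    ] F [-0.2404  0.2458  1.4036] T [ 0.0187 -0.001  -0.0012] w 0.029553215853704073 q [ -2.5  22.7 113.6   0.   43.6  94.6]
wrist rim (array([0.4745, 0.0883]), 12702, np.float64(0.07259087192003236), np.float64(0.00033551361682330604))
  handle yaw (np.float64(-6.723680060879776), 6144, array([0.3895, 0.0983]), np.float64(0.06634442120476276))
side rim (array([0.4685, 0.0902]), 273, np.float64(0.07162898917138809), np.float64(0.0006692268694692876))
  handle yaw (np.float64(-13.527369079932956), 121, array([0.376 , 0.1125]), np.float64(0.06539348405617391))
```

View pics/wrist11.png

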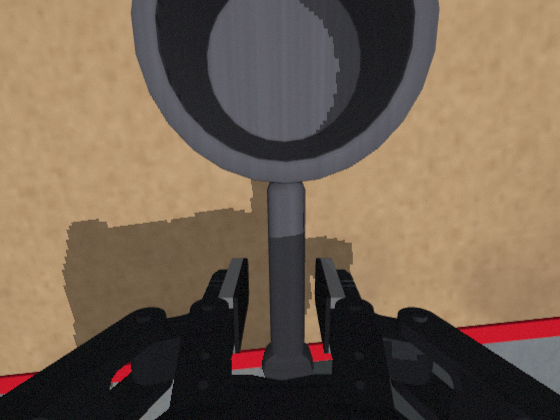

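Emit:
{"method": "play_rows", "body": {"commands": [{"grip":0.5,"x":0,"y":0.001,"z":0.0015,"rx":0,"ry":0,"rz":0},{"grip":0.7,"x":0,"y":0,"z":0,"rx":0,"ry":0,"rz":0},{"grip":1,"x":0,"y":0,"z":0,"rx":0,"ry":0,"rz":0},{"grip":1,"x":0,"y":0,"z":0,"rx":0,"ry":0,"rz":0},{"grip":1,"x":0,"y":0,"z":0,"rx":0,"ry":0,"rz":0}], "squeeze": 70}}

```text
time_s: 14.52
position: [0.3795, 0.1002, 0.0552]
tool_rot: [[0.992, -0.123, -0.0], [-0.123, -0.992, -0.0], [-0.0, 0.0, -1.0]]
ft_force: [-1.5, -0.8, 5.5]
grip_width: 0.0128
```

```bash
python3 st.py; python3 rim.py 12 .4725 .09 .0 wrist side top 2>/dev/null
```

```text
14.525 [0.3795 0.1002 0.0552] yawx -7.06 zaxis [-0. -0. -1.] F [-1.4575 -0.813   5.497 ] T [-0.1337  0.3047 -0.0109] w 0.012831217815774799 q [ -2.6  22.9 113.8  -0.   43.2  94.4]
wrist rim (array([0.4742, 0.0883]), 13005, np.float64(0.07262760416327273), np.float64(0.000337690299603828))
  handle yaw (np.float64(-6.942857419933311), 5709, array([0.3902, 0.0986]), np.float64(0.06626397180073904))
side rim (array([0.4683, 0.0903]), 281, np.float64(0.07179644183401722), np.float64(0.0006400094973381072))
  handle yaw (np.float64(-12.263031799159668), 119, array([0.3804, 0.1094]), np.float64(0.06461210797039581))
top rim (array([0.4724, 0.0897]), 339, np.float64(0.07211058962326228), np.float64(0.00032626233393763234))
  handle yaw (np.float64(nan), 0, array([nan, nan]), np.float64(nan))
```

Handle gripped (12.8 mm opening). I'll lift it a few mm to clear the bottom flap and check the tilt.

Emit:
{"method": "play_rows", "body": {"commands": [{"grip":1,"x":0,"y":0,"z":-0.002,"rx":0,"ry":0,"rz":0},{"grip":1,"x":0,"y":0,"z":-0.002,"rx":0,"ry":0,"rz":0},{"grip":1,"x":0,"y":0,"z":0,"rx":0,"ry":0,"rz":0}], "squeeze": 90}}

```text
time_s: 15.05
position: [0.3794, 0.1002, 0.059]
tool_rot: [[0.992, -0.123, -0.001], [-0.123, -0.992, 0.0], [-0.001, 0.0, -1.0]]
ft_force: [0.5, 0.6, -3.5]
grip_width: 0.0122
```

```bash
python3 st.py; python3 rim.py 13 .4725 .09 .003 wrist side top 2>/dev/null
cat > tilt.py <<'E'
from h import *
import sys
tag,cx,cy,z0=sys.argv[1],*map(float,sys.argv[2:5])
for n in sys.argv[5:]:
    W=np.load(f'{n}{tag}.npy');d=np.hypot(W[...,0]-cx,W[...,1]-cy)
    p=W[(d>.039)&(d<.045)&(abs(W[...,2]-z0)<.006)]
    A=np.c_[p[:,0]-cx,p[:,1]-cy,np.ones(len(p))]
    k=np.linalg.lstsq(A,p[:,2],rcond=None)[0]; r=abs(A@k-p[:,2])<.0015; k=np.linalg.lstsq(A[r],p[r,2],rcond=None)[0]; print(n,r.sum(),'slope rad',k[:2].round(4),'z',k[2].round(4))
E
python3 tilt.py 12 .4738 .0885 .072 wrist;python3 tilt.py 13 .4738 .0885 .074 wrist
```

```text
15.05 [0.3794 0.1002 0.059 ] yawx -7.06 zaxis [-0.0006  0.0001 -1.    ] F [ 0.4533  0.5664 -3.5493] T [-0.0226  0.2647 -0.0181] w 0.012217545383346868 q [ -2.6  22.5 113.6   0.   44.   94.4]
wrist rim (array([0.4742, 0.0883]), 12499, np.float64(0.07503281053491404), np.float64(0.00030148245906652546))
  handle yaw (np.float64(-6.953498206418993), 5672, array([0.3902, 0.0986]), np.float64(0.0696864421897169))
side rim (array([0.4685, 0.0903]), 208, np.float64(0.07414464063612525), np.float64(0.0005182801238400014))
  handle yaw (np.float64(-12.172158688486476), 119, array([0.3798, 0.1094]), np.float64(0.06798609240659373))
top rim (array([0.4726, 0.0897]), 310, np.float64(0.07432480689711125), np.float64(0.00028037171753894126))
  handle yaw (np.float64(nan), 0, array([nan, nan]), np.float64(nan))
wrist 9362 slope rad [ 0.0034 -0.0004] z 0.073
wrist 9225 slope rad [-0.015   0.0022] z 0.0749
```

Emit:
{"method": "play_rows", "body": {"commands": [{"grip":1,"x":0,"y":0,"z":-0.0015,"rx":0,"ry":0.015,"rz":0},{"grip":1,"x":0.012,"y":-0.0005,"z":0,"rx":0,"ry":0,"rz":0},{"grip":1,"x":0.02,"y":0,"z":0,"rx":0,"ry":0,"rz":0},{"grip":1,"x":0.02,"y":0,"z":0,"rx":0,"ry":0,"rz":0},{"grip":1,"x":0.012,"y":0,"z":0,"rx":0,"ry":0,"rz":0},{"grip":1,"x":0,"y":0,"z":0,"rx":0,"ry":0,"rz":0}]}}

```text
time_s: 15.95
position: [0.4438, 0.0927, 0.0613]
tool_rot: [[0.992, -0.123, 0.015], [-0.123, -0.992, -0.002], [0.015, -0.0, -1.0]]
ft_force: [0.2, -0.6, -3.1]
grip_width: 0.0119
```

```bash
python3 st.py; python3 rim.py 14 .5365 .0813 .004 wrist side top 2>/dev/null
python3 tilt.py 14 .538 .0805 .076 wrist
```

```text
15.95 [0.4438 0.0927 0.0613] yawx -7.07 zaxis [ 0.015  -0.0019 -0.9999] F [ 0.2154 -0.6291 -3.0807] T [ 0.0073  0.3031 -0.0184] w 0.011949763815067906 q [ -3.2  26.1 104.8  -0.1  48.2  93.9]
wrist rim (array([0.5385, 0.0808]), 6551, np.float64(0.07741547868278201), np.float64(0.0008963310253026569))
  handle yaw (np.float64(-6.98723977887282), 5612, array([0.4546, 0.0911]), np.float64(0.07192875475459848))
side rim (array([0.5313, 0.0826]), 250, np.float64(0.07660599223375777), np.float64(0.0007469460611145757))
  handle yaw (np.float64(-108.05932250323293), 274, array([0.5339, 0.0907]), np.float64(0.06954619472863464))
top rim (array([0.5347, 0.0824]), 185, np.float64(0.07702378303935839), np.float64(0.0003260887117016566))
  handle yaw (np.float64(-174.79638628964247), 28, array([0.6022, 0.0885]), np.float64(0.06967146178951501))
wrist 9176 slope rad [-0.0001  0.0005] z 0.0787
```

View pics/wrist14.png

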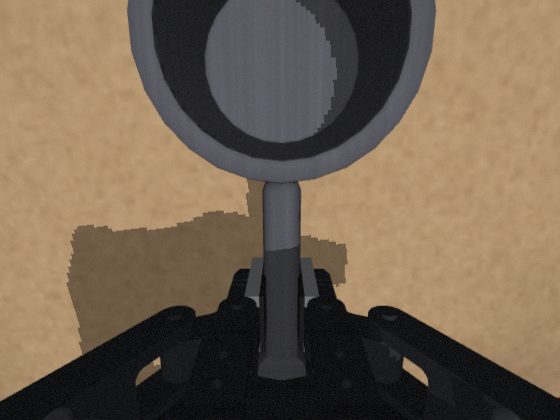

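View pics/top14.png

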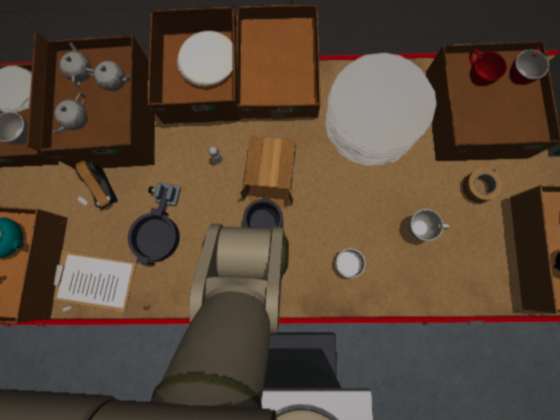

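In the top view the pan (262,215) lines up with the sleeve mouth (270,198). The lateral error is about 0, the pan is level, and there are about 4 mm of clearance above and below. Sliding in.

Emit:
{"method": "play_rows", "body": {"commands": [{"grip":1,"x":0.01,"y":0,"z":0.001,"rx":0,"ry":0,"rz":0},{"grip":1,"x":0.015,"y":0,"z":0,"rx":0,"ry":0,"rz":0},{"grip":1,"x":0.015,"y":0,"z":0,"rx":0,"ry":0,"rz":0},{"grip":1,"x":0.012,"y":0,"z":0,"rx":0,"ry":0,"rz":0},{"grip":1,"x":0.008,"y":0,"z":0,"rx":0,"ry":0,"rz":0},{"grip":1,"x":0,"y":0,"z":0,"rx":0,"ry":0,"rz":0}]}}

```text
time_s: 16.85
position: [0.503, 0.0854, 0.0613]
tool_rot: [[0.992, -0.123, 0.015], [-0.123, -0.992, -0.002], [0.015, 0.0, -1.0]]
ft_force: [-0.4, 0.6, -3.5]
grip_width: 0.012
```

```bash
python3 st.py; python3 rim.py 15 .598 .0743 .004 wrist side top 2>/dev/null
```

```text
16.85 [0.503  0.0854 0.0613] yawx -7.06 zaxis [ 0.015  -0.0019 -0.9999] F [-0.3834  0.6397 -3.4738] T [0.0009 0.2518 0.0295] w 0.011963764578492563 q [-3.7 30.2 95.9 -0.1 53.1 93.4]
wrist rim (array([0.5978, 0.0737]), 7729, np.float64(0.07734376824751571), np.float64(0.0024133464899010475))
  handle yaw (np.float64(-5.010332545012894), 5901, array([0.517 , 0.0808]), np.float64(0.07178012766351585))
side rim (array([0.5916, 0.0756]), 183, np.float64(0.07640573105322199), np.float64(0.0030875413805747025))
  handle yaw (np.float64(-84.12617777853117), 255, array([0.5889, 0.1022]), np.float64(0.06972280842092679))
top rim (array([0.5952, 0.075 ]), 29, np.float64(0.07687104979668302), np.float64(0.002909766528365992))
  handle yaw (np.float64(116.61296051290115), 7, array([0.6257, 0.0141]), np.float64(0.06829349472558048))
```

View pics/wrist15.png

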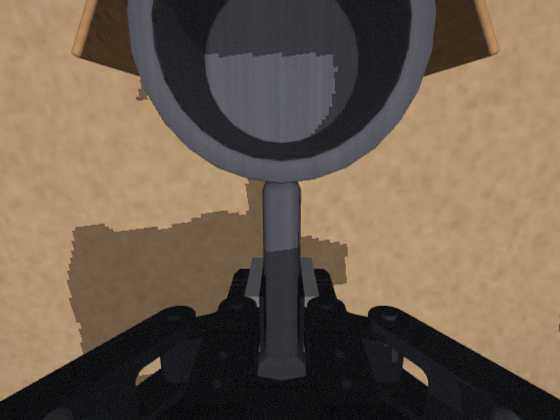

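View pics/side15.png

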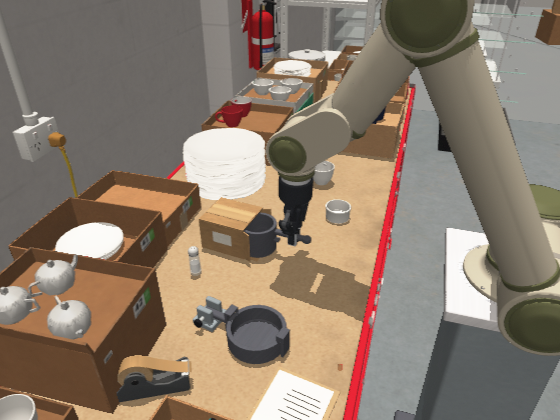

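The pan is halfway in, and the flap tips (75,52) and (495,52) sit symmetric about it, with no contact force. Continuing.

Emit:
{"method": "play_rows", "body": {"commands": [{"grip":1,"x":0.01,"y":0,"z":0,"rx":0,"ry":0,"rz":0},{"grip":1,"x":0.012,"y":0,"z":0,"rx":0,"ry":0,"rz":0},{"grip":1,"x":0.012,"y":0,"z":0,"rx":0,"ry":0,"rz":0},{"grip":1,"x":0.012,"y":0,"z":0,"rx":0,"ry":0,"rz":0},{"grip":1,"x":0.008,"y":0,"z":0,"rx":0,"ry":0,"rz":0},{"grip":1,"x":0.004,"y":0,"z":0,"rx":0,"ry":0,"rz":0},{"grip":1,"x":0,"y":0,"z":0,"rx":0,"ry":0,"rz":0}]}}

```text
time_s: 17.88
position: [0.5603, 0.0783, 0.0622]
tool_rot: [[0.992, -0.123, 0.015], [-0.123, -0.992, -0.002], [0.015, 0.0, -1.0]]
ft_force: [0.4, 0.8, -3.8]
grip_width: 0.0119
```

```bash
python3 st.py; python3 rim.py 16 .655 .067 .004 wrist side top 2>/dev/null
```

```text
17.875 [0.5603 0.0783 0.0622] yawx -7.06 zaxis [ 0.0146 -0.0018 -0.9999] F [ 0.4346  0.8484 -3.768 ] T [ 0.0148  0.3244 -0.0006] w 0.011879217088909308 q [-4.  34.2 86.7 -0.1 58.2 93.1]
wrist rim (array([0.561 , 0.0772]), 204, np.float64(0.07398197695717292), np.float64(6.119275684079959e-05))
  handle yaw (np.float64(170.08410733999287), 1215, array([0.5974, 0.0709]), np.float64(0.07080834871946483))
side rim (array([0.6476, 0.08  ]), 41, np.float64(0.075722534876419), np.float64(0.0008370779125752441))
  handle yaw (np.float64(-33.12482944750348), 198, array([0.6131, 0.1026]), np.float64(0.06997323272140746))
top rim (array([0.655, 0.067]), 0, np.float64(nan), np.float64(nan))
  handle yaw (np.float64(127.34717508285512), 4, array([0.7007, 0.0071]), np.float64(0.07098930649768656))
```

View pics/wrist16.png

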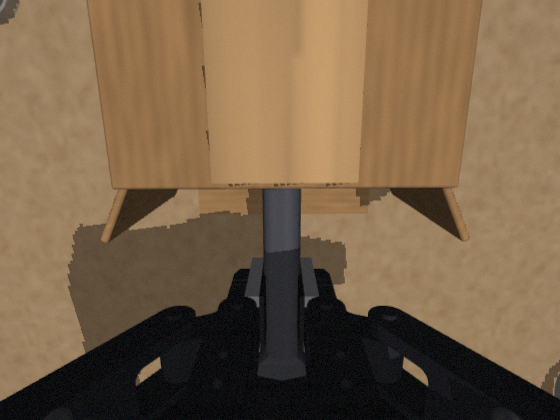

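View pics/side16.png

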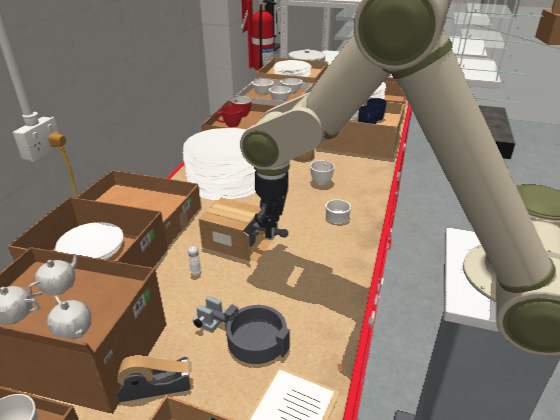

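Emit:
{"method": "play_rows", "body": {"commands": [{"grip":1,"x":0.004,"y":0,"z":0,"rx":0,"ry":0,"rz":0},{"grip":1,"x":0.004,"y":0,"z":0,"rx":0,"ry":0,"rz":0},{"grip":1,"x":0,"y":0,"z":0,"rx":0,"ry":0,"rz":0}]}}

```text
time_s: 18.4
position: [0.5686, 0.0773, 0.0624]
tool_rot: [[0.992, -0.123, 0.015], [-0.123, -0.992, -0.002], [0.015, -0.0, -1.0]]
ft_force: [-0.8, -1.1, -2.8]
grip_width: 0.0126
```

```bash
python3 st.py; python3 rim.py 17 .663 .066 .004 wrist side top >/dev/null 2>&1
python3 - <<'E'
from h import *
s=env.observe(); t=s['position'][:2]; a=np.radians(7.1); u=np.array([np.cos(a),-np.sin(a)]); v=np.array([np.sin(a),np.cos(a)])
for n in ['wrist','top','side']:
    W=np.load(f'{n}17.npy'); q=(W[...,:2]-t); X=q@u; Y=q@v; z=W[...,2]
    m=(abs(z-.086)<.003)&(X>.02)&(X<.2)&(abs(Y)<.03); print(n,'mouth rel tcp',np.percentile(X[m],[1,99]))
    m=(abs(z-.086)<.003)&(X>.07)&(X<.15)&(abs(Y)<.07); print('  roof Y',np.percentile(Y[m],[.5,99.5]))
    m=(z>.06)&(z<.078)&(X<.044)&(X>.015)&(abs(Y)<.012)
    print('  handle',m.sum(), Y[m].min() if m.any() else 0,Y[m].max() if m.any() else 0, np.median(z[m]) if m.any() else 0)
E
```

```text
18.4 [0.5686 0.0773 0.0624] yawx -7.06 zaxis [ 0.0153 -0.0019 -0.9999] F [-0.8455 -1.0915 -2.7871] T [ 0.0591  0.3517 -0.034 ] w 0.012645898460936842 q [-4.1 34.8 85.4 -0.1 59.  93. ]
wrist mouth rel tcp [0.04159437 0.10051356]
  roof Y [-0.05397411  0.05211118]
  handle 2105 -0.007330477463369644 0.006697645001877286 0.07337680292293308
top mouth rel tcp [0.11603504 0.15876971]
  roof Y [-0.05325225  0.05408539]
  handle 0 0 0 0
side mouth rel tcp [0.03643136 0.15353984]
  roof Y [-0.05479147  0.05369323]
  handle 47 -0.007374953793717499 0.008367551583911257 0.06984013658599897
```

Emit:
{"method": "play_rows", "body": {"commands": [{"grip":1,"x":0,"y":0,"z":0.002,"rx":0,"ry":0,"rz":0},{"grip":1,"x":0,"y":0,"z":0.001,"rx":0,"ry":0,"rz":0},{"grip":1,"x":0,"y":0,"z":0,"rx":0,"ry":0,"rz":0}]}}

```text
time_s: 18.92
position: [0.5682, 0.0774, 0.0592]
tool_rot: [[0.992, -0.123, 0.015], [-0.123, -0.992, -0.002], [0.015, 0.0, -1.0]]
ft_force: [0.9, 0.6, -2.9]
grip_width: 0.0121
```

```bash
python3 st.py
```

```text
18.925 [0.5682 0.0774 0.0592] yawx -7.06 zaxis [ 0.0146 -0.0018 -0.9999] F [ 0.9434  0.5536 -2.8747] T [0.0523 0.2429 0.0047] w 0.012050395225115034 q [-4.1 35.  85.6 -0.1 58.6 93. ]
```

Emit:
{"method": "play_rows", "body": {"commands": [{"grip":1,"x":0,"y":0,"z":0.001,"rx":0,"ry":0,"rz":0},{"grip":1,"x":0,"y":0,"z":0.0006,"rx":0,"ry":0,"rz":0},{"grip":1,"x":0,"y":0,"z":0,"rx":0,"ry":0,"rz":0}]}}

```text
time_s: 19.3
position: [0.5683, 0.0774, 0.0577]
tool_rot: [[0.992, -0.123, 0.015], [-0.123, -0.992, -0.002], [0.015, -0.0, -1.0]]
ft_force: [-1.3, -0.6, -3.1]
grip_width: 0.0123
```

```bash
python3 st.py
```

```text
19.3 [0.5683 0.0774 0.0577] yawx -7.06 zaxis [ 0.0148 -0.0018 -0.9999] F [-1.3295 -0.6396 -3.1453] T [ 0.1143  0.2557 -0.0047] w 0.012323144917259677 q [-4.1 35.1 85.7 -0.1 58.3 93. ]
```

Emit:
{"method": "play_rows", "body": {"commands": [{"grip":1,"x":0,"y":0,"z":0.0008,"rx":0,"ry":0,"rz":0},{"grip":1,"x":0,"y":0,"z":0.0006,"rx":0,"ry":0,"rz":0},{"grip":1,"x":0,"y":0,"z":0,"rx":0,"ry":0,"rz":0}]}}

```text
time_s: 19.68
position: [0.568, 0.0774, 0.0571]
tool_rot: [[0.992, -0.123, 0.015], [-0.123, -0.992, -0.002], [0.015, 0.0, -1.0]]
ft_force: [-5.9, 0.8, 5.6]
grip_width: 0.0123
```

```bash
python3 st.py
```

```text
19.675 [0.568  0.0774 0.0571] yawx -7.05 zaxis [ 0.0149 -0.0019 -0.9999] F [-5.9026  0.7942  5.6286] T [ 0.0153  0.8672 -0.0137] w 0.01226948957379077 q [-4.  35.2 85.7 -0.1 58.2 93. ]
```

Resting on the floor now. Releasing, then backing straight up.

Emit:
{"method": "play_rows", "body": {"commands": [{"grip":0.6,"x":0,"y":0,"z":0,"rx":0,"ry":0,"rz":0},{"grip":0.4,"x":0,"y":0,"z":0,"rx":0,"ry":0,"rz":0},{"grip":0.3,"x":0,"y":0,"z":0,"rx":0,"ry":0,"rz":0},{"grip":0.3,"x":0,"y":0,"z":0,"rx":0,"ry":0,"rz":0}]}}

```text
time_s: 20.18
position: [0.5684, 0.0773, 0.0564]
tool_rot: [[0.992, -0.123, 0.015], [-0.123, -0.992, -0.002], [0.015, -0.0, -1.0]]
ft_force: [-0.1, 0.3, 0.1]
grip_width: 0.0298
```

```bash
python3 st.py; python3 rim.py 18 .663 .066 .004 wrist side top >/dev/null 2>&1
```

```text
20.175 [0.5684 0.0773 0.0564] yawx -7.06 zaxis [ 0.0151 -0.0019 -0.9999] F [-0.1012  0.2666  0.0806] T [ 0.0119  0.0054 -0.0108] w 0.02976141907650665 q [-4.1 35.3 85.7 -0.1 58.2 93. ]
```

View pics/wrist18.png

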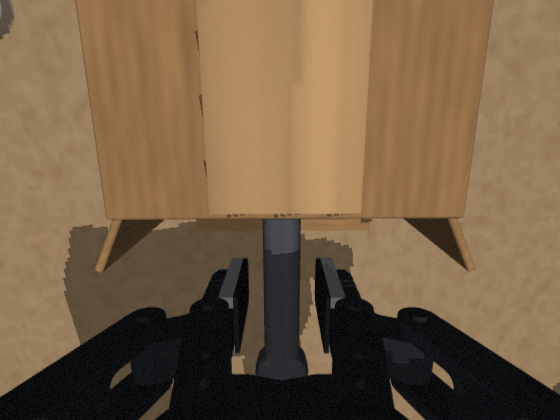

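The handle points straight out at column 282, centred between the sleeve edges (107 and 462), and the pads are clear of it. Rising and verifying.

Emit:
{"method": "play_rows", "body": {"commands": [{"grip":0.3,"x":0,"y":0,"z":-0.03,"rx":0,"ry":0,"rz":0},{"grip":0.3,"x":0,"y":0,"z":-0.05,"rx":0,"ry":0,"rz":0},{"grip":0.3,"x":0,"y":0,"z":-0.05,"rx":0,"ry":0,"rz":0},{"grip":0.3,"x":-0.05,"y":0,"z":0,"rx":0,"ry":0,"rz":0},{"grip":0.3,"x":-0.05,"y":0,"z":-0.02,"rx":0,"ry":0,"rz":0},{"grip":0.3,"x":0,"y":0,"z":0,"rx":0,"ry":0,"rz":0}]}}

```text
time_s: 21.08
position: [0.4648, 0.0905, 0.2064]
tool_rot: [[0.992, -0.122, 0.017], [-0.122, -0.993, -0.002], [0.017, -0.0, -1.0]]
ft_force: [1.1, -0.3, 0.1]
grip_width: 0.0299
```

```bash
python3 st.py; python3 rim.py 19 .663 .066 .004 wrist side top >/dev/null 2>&1
python3 - <<'E'
from h import *
a=np.radians(7.1); u=np.array([np.cos(a),-np.sin(a)]); v=np.array([np.sin(a),np.cos(a)])
for n in ['wrist','top','side']:
    W=np.load(f'{n}19.npy'); q=(W[...,:2]-[.661,.0667]); X=q@u; Y=q@v; z=W[...,2]
    m=(abs(z-.086)<.003)&(X>-.09)&(abs(Y)<.03); print(n,'mouth',np.percentile(X[m],[1]))
    m=(z>.06)&(z<.075)&(X<-.06)&(X>-.2)&(abs(Y)<.02)
    h=m&(X>-.11)
    print('  end',np.percentile(X[m],[.5,1]),'handle fit slope',np.polyfit(X[h],Y[h],1),'z top',np.median(z[h]),h.sum(), 'z slope',np.polyfit(X[h&(z>.065)],z[h&(z>.065)],1))
E
```

```text
21.075 [0.4648 0.0905 0.2064] yawx -7.01 zaxis [ 0.0166 -0.0019 -0.9999] F [ 1.1268 -0.3357  0.1402] T [ 0.0121 -0.0236 -0.0659] w 0.029895987142905093 q [-3.3 15.8 90.4 -0.1 72.8 93.7]Traceback (most recent call last):
  File "<stdin>", line 5, in <module>
    return _quantile_unchecked(
        a, q, axis, out, overwrite_input, method, keepdims, weights)
    return _ureduce(a,
                    func=_quantile_ureduce_func,
    ...<5 lines>...
                    overwrite_input=overwrite_input,
                    method=method)
    r = func(a, **kwargs)
    result = _quantile(arr,
                       quantiles=q,
    ...<2 lines>...
                       out=out,
                       weights=wgt)
    slices_having_nans = np.isnan(arr[-1, ...])
                                  ~~~^^^^^^^^^
IndexError: index -1 is out of bounds for axis 0 with size 0
```

View pics/wrist19.png

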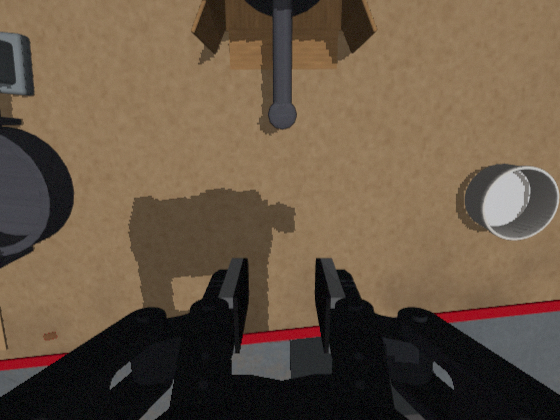

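View pics/side19.png

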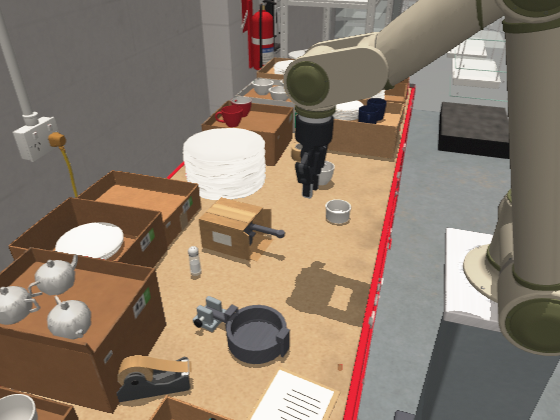

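```bash
python3 - <<'E'
from h import *
a=np.radians(7.1); u=np.array([np.cos(a),-np.sin(a)]); v=np.array([np.sin(a),np.cos(a)])
for n in ['wrist','top','side']:
    W=np.load(f'{n}19.npy'); q=(W[...,:2]-[.661,.0667]); X=q@u; Y=q@v; z=W[...,2]
    m=(abs(z-.086)<.003)&(X>-.09)&(abs(Y)<.03); print(n,'mouth',np.percentile(X[m],[1]) if m.any() else None)
    m=(z>.055)&(z<.08)&(X<-.06)&(X>-.2)&(abs(Y)<.02)
    h=m&(X>-.11)
    print('  end',np.percentile(X[m],[.2,1]),'fit',np.polyfit(X[h],Y[h],1),'Ymean',Y[h].mean(),h.sum(),'zslope',np.polyfit(X[h&(z>.065)],z[h&(z>.065)],1))
for t in ['cup','ramekin','shaker']:
    for n in ['top','side']: print(t,n,[np.round(r['point'],3) for r in finder.boxes_of(n,t)[:1]])
E
```

```text
wrist mouth None
  end [-0.134699   -0.13354386] fit [ 0.00148545 -0.00091798] Ymean -0.0010435077609857433 1437 zslope [0.00347329 0.06869523]
top mouth [-0.05355563]
  end [-0.06905161 -0.06885198] fit [0.54510745 0.03414077] Ymean -0.0011153052678743245 20 zslope [0.27690954 0.08584083]
side mouth [-0.05739804]
  end [-0.14007717 -0.13951587] fit [-0.00608926  0.00153403] Ymean 0.0020532874432973997 123 zslope [0.00756735 0.06794687]
cup top [array([ 0.524, -0.308,  0.023])]
cup side [array([ 0.502, -0.28 ,  0.039])]
ramekin top [array([ 0.435, -0.127, -0.   ])]
ramekin side [array([ 0.434, -0.108,  0.02 ])]
shaker top []
shaker side [array([0.699, 0.212, 0.043])]
```

All the checks hold, so I'm handing it in.

```bash
python3 -c "
from rig import order
print(order.close_job())"
```

```text
the job is handed in; nothing more can be done
None
```

The job is done and handed in at about 21 s of the 64 s allowed; the hand-in gives no verdict.

**What I did:** I gripped the deep pan by its wall and twisted it 0.7 rad counter-clockwise. I then lifted it straight out, with only its weight on the wrist, turned it back and set it upright on the free worktop in line with the sleeve. After letting go, I took it by the handle, raised it a few mm, slid it into the sleeve, lowered it onto the floor, released it and backed off.

**Last checks:**
- **Position along the sleeve:** the handle end is at about −0.135 m (wrist camera) to −0.139 m (side camera), against −0.137 m when fully home. That puts the pan within about 2 mm of home.
- **Position across the sleeve:** within about 2 mm. The cameras disagree on the sign (−1 mm wrist, +2 mm side).
- **Angles:** the handle is within 0.01 rad of the sleeve's axis, and the pan is level within 0.01 rad.
- **Contact:** the gripper is clear of everything, with about 1 N of wrist force, which is sensor noise.
- **Bystanders:** the ramekin has not moved, and the shaker has not moved as seen from the side. The top camera did not find the shaker in the last picture. For the cup, the side reading differs by 16 mm in x from the first one, but the top reading agrees within 2 mm and the arm never went near it.

**Less certain:** just before release the wrist read about 6 N backwards along x. I took it as the pan seating on the floor or an ear touching the back wall, and it vanished once I let go. The top camera saw too little of the handle to help at the end.

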